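# Close the letter box's tuck flap on the hall console

## Robot

A 7-joint arm with a two-finger parallel gripper is mounted at the origin on the work surface. World frame = base frame: x ahead of the robot, y to its left, z up, the work surface at z = 0. Lengths are in m, angles in degrees, forces in N, time in s.
With the tool pointing down it reaches from about 0.425 to 0.875 m from the base axis. Payload 4.7 kg.
Tool frame: the origin (TCP) lies on the centre line of the jaws, within the pads' length; the fingertips stand env.nose_length ahead of it and the grasp point (between the pads) lies 8 mm behind it (env.nose_length is the distance from the TCP to the fingertips, in m); y points along the fingers, z is the direction in which the jaws open and shut, and the axes are right-handed (so a half turn about y gives the same grasp; the last joint's range is limited). The gripper opens to 87 mm and grips with 3 to 60 N. Pads are 19 mm wide; open, the fingers measure 117 mm over their backs; the gripper's body (75 mm by 190 mm) begins 51 mm behind the grasp point.
Start: joints at [76.667, 18.392, -4.016, 83.108, 1.295, 78.541, -3.26], TCP at [0.159, -0.63, 0.234] pointing down, gripper open.
Joint ranges: [-163.93, 163.93], [-17.29, 119.83], [-79.2, 71.16], [3.27, 140.29], [-89.18, 269.18], [5.43, 117.66], [-154.24, 154.24]. Speed limits (degrees/s): [147.25, 147.25, 180, 180, 180, 180, 180].

## Interface

Orientations are given as [roll, pitch, yaw] about the fixed x, y, z axes, in that order (R = Rz(yaw) Ry(pitch) Rx(roll)).
In Python, from cell import env, read_camera, camera_info, job, models gives the robot as it stands.
- The arm moves only by the tool move_arm, never from a script. Its argument "moves" is a list of rows, each a list of 6 numbers: the shift along the tool's x, y, z in mm, then the turn, a rotation vector about the tool's x, y, z in degrees. In form: [[x, y, z, ax, ay, az], ...]. A call has 1 to 20 rows; each row is the pose to reach, as a shift and turn from the pose commanded when the call began, along the tool's axes at that moment; what a row does not reach only later rows make up. A row lasts 1/12 s, in which the tool goes at most 41.7 mm and 7.16 degrees, less where a joint would pass 70% of its speed; a pose out of reach is approached as far as the arm can. A call with a gripper value outside its range is refused whole. "claw" is the finger opening in mm, from 0 to 87, set as the call begins (left out, the last holds). The fingers move at their own pace and stop on an object; "newtons" is the grip in N (left out, the last holds). Time passes only in rows, so rows that repeat a pose let the fingers close. It gives the time, the measured TCP pose, the force and the opening at its end, in the units of the state.
- env.get_obs(): the state, without advancing time (a new reading comes with each control period).
- read_camera(name): name is "side" or "top" or "wrist"; returns (picture, depth): 420x560x3 uint8, red, green, blue; 420x560 float32, m along the optical axis (not along the pixel's ray), 0 where there is no reading.
- camera_info(name): a dict with "fx", "fy", "cx", "cy" (pixels), "R" (3x3) and "t" (3): a world point X has camera coordinates R X + t. Camera axes: x right, y down, z forward; pixel columns grow to the right and rows downward; lengths in m; the calibration is good to about 2 mm. A picture is of the moment at which its call begins: read the wrist's pose just before it. camera_info takes no time and is no camera call; for the wrist camera it gives the pose at the moment of the call.
- job.sign_off(): hands the job in, once; it reports no verdict.
Trained networks look in the newest picture that a camera, given by its name, has taken for a name from the list of things; names that differ only in an ending like _2 or _b are one class to them, and where a whole thing is asked for, a point or a joint stands for the part that bears it (a point fixed in the world has none). Each returns a list of dicts, best first, with "score" (0 to 1); they miss things now and then, are a little off and sometimes report something else, mostly with a low value. They report only what shows in the picture. A call takes as long as a camera call.
- models.spot_in(target, camera): "point" ([x, y, z] in m, in world coordinates, good to about 4 mm: the middle of the surface that is visible of it).
- models.cut_out(target, camera): "mask" (420x560 bool, what is visible of it).
The state is a dict: "time_s": time; "qpos": joint angles; "joint_velocities": joint speeds; "effort": joint torques, N m; "tool_pos": TCP position; "tool_rot": TCP orientation; "force": force on the tool from outside, world axes, zero at the start; "wrist_torque": the same for the moment, N m; "grip_width": finger opening in m.
Only numpy, scipy, OpenCV 4.12 (cv2) and the standard library are available. Lean on these libraries where they do the work, as an engineer would, in place of code of your own. Each camera call takes 0.05 s, during which the arm holds its last target.

## Task

Close the wooden letter box on the hall console: fold its springy flap over with your fingertips, hold it down, and push it by its ledge towards the brass lip until it is fully home, so that its edge is tucked under the lip and the flap stays shut when you let go. Push gently, do not pinch or grip the flap, leave all the other things where they are, and take the hand away at the end.

Things in the scene. Friction and masses are not known exactly. Their poses are not given: they have to be found in the camera images.
- letter_box: Dark wooden letter box, an open tray 190 (its x) x 160 (its y) x 45 mm high, fastened to the console table. Origin: centre of its underside on the table. The flap is hinged along its -y side and folds over towards its +y side, where the brass lip is. Before and during the job nothing stands within 60 mm of the box's -y side.
- flap (a joint): Fold angle of the flap in rad: 0 = lying flat over the tray (stop), 1.57 = standing upright, 1.9 = leaning back away from the lip (stop). The flap is a light wooden board 174 mm wide (along the box's x), 4 mm thick, reaching 110 mm from the hinge axis to its free edge. A weak spring (0.06 N m/rad about 1.5 rad, 0.035 N m of friction) makes it stand up again when it is let go; folding it takes about 2 N at the ledge.
- carriage (a joint): How far the flap with its hinge rod has been slid towards the lip (along the box's +y) in its slotted hinge, in m: 0 = drawn back, 0.022 = fully home (stop). It slides with 3 N of friction and stays where left, whatever the fold angle. Drawn back, the lying flap's edge is 9 mm short of the lip; home, it is 13 mm under it.
- hinge_mid (a point): Middle of the hinge axis, which is parallel to the box's x, 47 mm above the table (2 mm above the box's walls). Its frame is that of the box. A brass hinge rod of 8 mm diameter runs along it.
- flap_edge (a point): Middle of the flap's free edge, 110 mm from the hinge axis, at half the flap's thickness. Its y axis points from the hinge to the free edge, its z axis out of the outer face (up when the flap lies flat; away from the lip when it stands).
- ledge_foot (a point): Point on the flap's outer face, 70 mm from the hinge axis and half-way along the flap's width, at the foot of the thumb ledge: a bar glued on the outer face, 100 mm long (box's x), 8 mm high, covering 70 to 82 mm from the hinge axis. A fingertip laid on the flap on the hinge side of the ledge can push the ledge. Axes as flap_edge.
- lip_edge (a point): Middle of the lower inner edge of the lip: a fixed brass strip 190 mm long (box's x), 3 mm thick, 31 mm deep, over the box's +y wall. Its underside is 55 mm above the table; the lying flap's top is 49 mm above the table, so the flap (not its ledge) slips under with 6 mm to spare.
- key_tag_mid (a point): Bystander, loose, to be left alone: small wooden key tag, 55 x 24 x 8 mm, lying in the letter box's tray. Point at its centre.
- candle_jar_mid (a point): Bystander, loose, to be left alone: amber candle jar, 60 mm across, 70 mm tall, standing beyond the lip side of the letter box. Point at its centre.
- glasses_case_mid (a point): Bystander, loose, to be left alone: grey spectacle case, 60 x 155 x 38 mm, beside the far end of the letter box. Point at its centre.
- owl_mid (a point): Bystander, loose, to be left alone: yellow ceramic owl, 110 mm across, 155 mm tall. Point at its centre.
- blue_bird_mid (a point): Bystander, loose, to be left alone: small blue ceramic bird, 68 mm across, 88 mm tall. Point at its centre.
- brass_bowl_mid (a point): Bystander, loose, to be left alone: shallow brass bowl, 150 mm across, 35 mm high. Point at its centre.
- mug_mid (a point): Bystander, loose, to be left alone: white mug, 80 mm across, 90 mm tall. Point at its centre.

How it is judged:
By the outcome, as a careful person would: the job done as asked, in the order asked, and still so for the second after the job is handed in, with the robot touching nothing.
It also fails if it takes over 38 s, if anything falls off the work surface, if the arm or the gripper's body presses on something with over 40 N, if the wrist force passes 120 N, or if a joint passes its speed limit or range.

## Working session

There is one attempt and no reset: what is moved stays moved. The work goes in short steps, Python scripts to look and compute and a tool call to move; the robot and the scene stay as the last step left them, time stands still between calls to the robot, and variables do not carry over. Pictures are saved under pics/ and viewed, and the job is handed in when it is done.

Besides the shell and the picture viewer there is one more tool, called after "Emit:" by a JSON object that holds its "method" and its "body", one argument or row to a line. move_arm: Moves the arm, as the interface text tells. Its arguments: {"type":"object","properties":{"moves":{"type":"array","items":{"type":"array","items":{"type":"number"}}},"claw":{"type":"number"},"newtons":{"type":"number"}},"required":["moves"]}

```bash
ls; mkdir -p pics; cat > h.py <<'E'
import numpy as np,cv2
from cell import env,read_camera,camera_info,job,models
from scipy.spatial.transform import Rotation as Ro
def shot(n,f):
    p,d=read_camera(n); cv2.imwrite('pics/'+f+'.png',p[:,:,::-1]); return p,d,camera_info(n)
def world(d,ci,u,v):
    z=d[v,u]; c=np.array([(u-ci['cx'])/ci['fx']*z,(v-ci['cy'])/ci['fy']*z,z]); return np.array(ci['R']).T@(c-np.array(ci['t']))
def cloud(d,ci):
    v,u=np.mgrid[0:420,0:560]; z=d; c=np.stack([(u-ci['cx'])/ci['fx']*z,(v-ci['cy'])/ci['fy']*z,z],-1)
    return (c-np.array(ci['t']))@np.array(ci['R'])
def proj(ci,X):
    c=np.array(ci['R'])@np.array(X)+np.array(ci['t']); return c[0]/c[2]*ci['fx']+ci['cx'],c[1]/c[2]*ci['fy']+ci['cy']
E
python3 - <<'E'
from h import *
o=env.get_obs();print(o,env.nose_length)
for n in ['top','side']:
    p,d,ci=shot(n,n+'0'); np.savez(n+'0.npz',d=d,p=p)
    print(n,ci)
    for t in ['letter_box','flap','ledge_foot','flap_edge','lip_edge','hinge_mid']:
        try: print(t,[(np.round(r['point'],4),round(r['score'],2)) for r in models.spot_in(t,n)][:3])
        except Exception as e: print(t,e)
E
```

```text
pics
{'time_s': 0.0, 'qpos': array([76.66679808, 18.43837785, -4.01582588, 83.17501871,  1.29363959,
       78.54000779, -3.25928912]), 'joint_velocities': array([ 0.0471272 ,  0.0751468 ,  0.06157211,  0.05979646,  0.0485014 ,
       -0.01375665, -0.04582428]), 'effort': array([-2.30766454e-04, -4.91282701e+01, -4.03702240e-01, -3.12526023e+01,
       -6.39276858e-02,  4.38099552e-02,  1.71464258e-04]), 'tool_pos': array([ 0.15863501, -0.62979855,  0.23246822]), 'tool_rot': array([-9.01082364e+01, -4.30964849e-03, -1.65856323e+02]), 'force': array([-0.72297177, -0.71613198,  0.00349531]), 'wrist_torque': array([0.00369471, 0.02560473, 0.0320684 ]), 'grip_width': 0.08700317829378208} 0.011
top {'fx': 519.4066530111717, 'fy': 519.4066530111717, 'cx': 278.9070795836872, 'cy': 207.70605749697015, 'R': array([[-0.00363125, -0.9996573 , -0.02592481],
       [-0.98158018,  0.00851531, -0.1908608 ],
       [ 0.19101615,  0.02475422, -0.98127471]]), 't': array([0.01391469, 0.59046108, 1.24135551])}
letter_box [(array([0.53  , 0.0145, 0.0083]), 0.79)]
flap [(array([ 0.4874, -0.0316,  0.1293])
[... 232 characters left out ...]
x': 437.4939830555019, 'fy': 437.4939830555019, 'cx': 272.87995918394415, 'cy': 207.91527795511837, 'R': array([[-9.43326881e-01, -3.31864552e-01, -5.60099328e-04],
       [-2.46101927e-01,  7.00676391e-01, -6.69691300e-01],
       [ 2.22639252e-01, -6.31599964e-01, -7.42639381e-01]]), 't': array([0.52542607, 0.21229344, 1.18604471])}
letter_box [(array([ 0.5144, -0.0042,  0.0374]), 0.66)]
flap [(array([ 0.4938, -0.0342,  0.1105]), 0.72)]
ledge_foot [(array([ 0.4947, -0.0366,  0.1095]), 0.63)]
flap_edge [(array([ 0.4949, -0.0376,  0.1092]), 0.71), (array([0.5138, 0.0353, 0.0174]), 0.47)]
lip_edge [(array([0.5514, 0.0775, 0.0591]), 0.77)]
hinge_mid [(array([ 0.4935, -0.0361,  0.1032]), 0.93)]
```

View pics/top0.png

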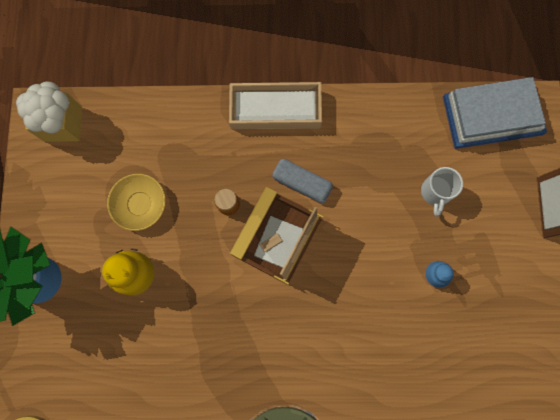

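View pics/side0.png

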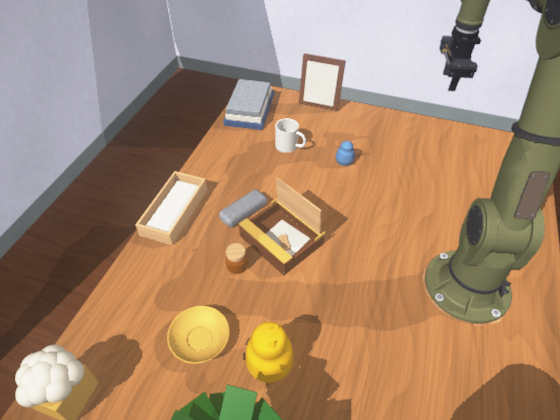

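```bash
python3 - <<'E'
from h import *
z=np.load('top0.npz');ci=camera_info('top')
W=cloud(z['d'],ci);p=z['p'].astype(int)
# lip
v,u=np.mgrid[0:420,0:560]
lip=(p[...,0]>120)&(p[...,2]<70)&(u>228)&(u<282)&(v>185)&(v<262)&(W[...,2]>.05)&(W[...,2]<.068)
L=W[lip];print(len(L),L.mean(0))
r=cv2.minAreaRect((L[:,:2]*1000).astype(np.float32));print('lip rect',r)
print(cv2.boxPoints(r))
# yaw via PCA
a=L[:,:2]-L[:,:2].mean(0);e=np.linalg.svd(a,full_matrices=False)[2][0];print('lip dir',e,np.degrees(np.arctan2(e[1],e[0])))
m=models.cut_out('flap','top')
ms=cv2
print([x['score'] for x in m])
F=W[m[0]['mask']];print(F.min(0),F.max(0))
e=e*np.sign(e[0]);ey=np.array([-e[1],e[0]])
sl=(W[...,2]>.02)&(W[...,2]<.3)&(u>225)&(u<340)&(v>180)&(v<290)
B=W[sl];bx=B[:,:2]@e;by=B[:,:2]@ey
print('lip by',np.percentile(L[:,:2]@ey,[1,50,99]),'bx',np.percentile(L[:,:2]@e,[.5,50,99.5]))
fl=F[:,2]>.05
Fx=F[fl];print('flap by by z');
for lo in np.arange(.05,.17,.01):
    q=Fx[(Fx[:,2]>=lo)&(Fx[:,2]<lo+.01)]
    if len(q): print(round(lo,2),len(q),np.round(np.percentile(q[:,:2]@ey,[5,50,95]),4),np.round(np.percentile(q[:,:2]@e,[2,98]),3))
ci=camera_info('side');z=np.load('side0.npz');W=cloud(z['d'],ci)
m=models.cut_out('flap','side');F=W[m[0]['mask']]
for lo in np.arange(.04,.17,.01):
    q=F[(F[:,2]>=lo)&(F[:,2]<lo+.01)]
    if len(q): print('s',round(lo,2),len(q),np.round(np.percentile(q[:,:2]@ey,[5,50,95]),4),np.round(np.percentile(q[:,:2]@e,[2,98]),3))
for t in ['owl_mid','candle_jar_mid','glasses_case_mid','blue_bird_mid','mug_mid','brass_bowl_mid','key_tag_mid']: print(t,[(np.round(x['point'],3),round(x['score'],2)) for x in models.spot_in(t,'top')[:1]])
E
```

```text
662 [0.57282157 0.06662091 0.05794654]
lip rect ((566.0264282226562, 96.96788024902344), (80.54906463623047, 189.56422424316406), 62.43564987182617)
[[463.36606  105.124756]
 [631.41315   17.404938]
 [668.68677   88.811005]
 [500.6397   176.53082 ]]
lip dir [-0.87352153  0.48678552] 150.87047878122854
[0.62, 0.16]
[ 0.34251648 -0.08183508  0.00655829] [0.57662502 0.00603763 1.33116737]
lip by [0.31958284 0.33760064 0.35208903] bx [0.35374496 0.47485067 0.54166185]
flap by by z
0.05 27 [0.1993 0.2002 0.2029] [0.364 0.53 ]
0.06 13 [0.2002 0.2011 0.2037] [0.365 0.531]
0.07 14 [0.201  0.2018 0.2049] [0.366 0.533]
0.08 16 [0.2017 0.2026 0.2056] [0.365 0.533]
0.09 15 [0.2027 0.2051 0.2065] [0.373 0.533]
0.1 18 [0.203  0.2043 0.2074] [0.364 0.536]
0.11 19 [0.1983 0.2051 0.2079] [0.368 0.529]
0.12 140 [0.1986 0.2038 0.2081] [0.37  0.531]
0.13 95 [0.1995 0.2063 0.2093] [0.376 0.528]
0.14 40 [0.2069 0.2086 0.2101] [0.371 0.525]
0.15 153 [0.2084 0.2111 0.2137] [0.366 0.531]
0.16 6 [0.2114 0.2134 0.2143] [0.45  0.525]
s 0.05 54 [0.2021 0.2045 0.2067] [0.379 0.531]
s 0.06 87 [0.2024 0.2052 0.2079
[... 156 characters left out ...]

s 0.1 98 [0.2059 0.2085 0.2106] [0.367 0.538]
s 0.11 97 [0.2072 0.2097 0.2121] [0.368 0.533]
s 0.12 94 [0.2077 0.2107 0.2131] [0.369 0.536]
s 0.13 97 [0.2087 0.2113 0.2139] [0.369 0.537]
s 0.14 111 [0.2094 0.2121 0.2145] [0.368 0.535]
s 0.15 142 [0.2093 0.2123 0.2153] [0.369 0.532]
s 0.16 9 [0.2097 0.2121 0.2159] [0.388 0.515]
owl_mid [(array([0.43 , 0.357, 0.133]), 0.77)]
candle_jar_mid [(array([0.606, 0.143, 0.072]), 0.73)]
glasses_case_mid [(array([ 0.668, -0.05 ,  0.04 ]), 0.71)]
blue_bird_mid [(array([ 0.425, -0.375,  0.055]), 0.76)]
mug_mid [(array([ 0.643, -0.4  ,  0.041]), 0.89)]
brass_bowl_mid [(array([0.617, 0.39 , 0.018]), 0.84)]
key_tag_mid [(array([0.51 , 0.035, 0.019]), 0.64)]
```

```bash
python3 - <<'E'
from h import *
from scipy.optimize import least_squares
ci=camera_info('side');z=np.load('side0.npz');W=cloud(z['d'],ci)
m=models.cut_out('flap','side');F=W[m[0]['mask']]
F=F[(F[:,2]>.055)&(F[:,2]<.15)]
f=lambda q:(np.c_[F[:,:2]]@[-np.sin(q[0]),np.cos(q[0])]-q[1]-q[2]*(F[:,2]-.047))*1000
s=least_squares(f,[-.49,.2,0],loss='soft_l1');print('flap side yaw,by at hinge (inner face), slope',np.degrees(s.x[0]),s.x[1:],np.median(abs(s.fun)))
y=s.x[0];e=np.array([np.cos(y),np.sin(y)]);ey=np.array([-e[1],e[0]])
print('flap bx',np.percentile(F[:,:2]@e,[.5,99.5]))
for n in ['side','top']:
    ci=camera_info(n);z=np.load(n+'0.npz');W=cloud(z['d'],ci)
    mm=(W[...,2]>.053)&(W[...,2]<.064); bx=W[...,:2]@e;by=W[...,:2]@ey
    mm&=(by>.29)&(by<.38)&(bx>.34)&(bx<.56)
    L=W[mm];LB=by[mm];LX=bx[mm]
    print(n,len(L),'z',np.median(L[:,2]),'by',np.percentile(LB,[2,98]),'bx',np.percentile(LX,[1,99]))
    bins=np.linspace(.37,.53,9);lo=[];hi=[]
    for a,b in zip(bins[:-1],bins[1:]):
        q=LB[(LX>a)&(LX<b)]; lo.append(np.percentile(q,3) if len(q)>5 else np.nan);hi.append(np.percentile(q,97)if len(q)>5 else np.nan)
    print(np.round(lo,4),np.round(hi,4))
E
```

```text
flap side yaw,by at hinge (inner face), slope -27.810127874819514 [0.19327006 0.08619009] 0.7727728893116509
flap bx [0.37154677 0.5454763 ]
side 658 z 0.059468953999482155 by [0.31036999 0.34176027] bx [0.36532518 0.55176371]
[0.3107 0.3109 0.3101 0.3111 0.3113 0.3111 0.3118 0.3108] [0.3418 0.3413 0.3418 0.3413 0.3411 0.3405 0.3413 0.342 ]
top 907 z 0.05801846417131367 by [0.31033997 0.34025759] bx [0.36263258 0.54803363]
[0.311  0.3111 0.3107 0.3103 0.3112 0.3108 0.3105 0.3109] [0.3401 0.34   0.3405 0.3399 0.34   0.3397 0.3399 0.3395]
```

```bash
cat >> h.py <<'E'
YAW=np.radians(-27.81);EX=np.array([np.cos(YAW),np.sin(YAW),0]);EY=np.array([-EX[1],EX[0],0])
HB=0.1915;BX=0.4575
RT=np.c_[-EY,[0,0,-1],EX]
def tcp(s,h): # s,h of fingertip centre in mm rel hinge
    return EX*BX+EY*(HB+s/1000)+np.array([0,0,.047+h/1000+.011])
def cur():
    o=env.get_obs();return np.array(o['tool_pos']),Ro.from_euler('xyz',o['tool_rot'],degrees=True).as_matrix(),o
def rel(s,h):
    p,R,o=cur();return np.round(np.r_[R.T@(tcp(s,h)-p)*1000,Ro.from_matrix(R.T@RT).as_rotvec(degrees=True)],1)
def sh():
    p,R,o=cur();d=p-EX*BX-EY*HB
    f=np.array(o['force']);return dict(t=o['time_s'],bx=round(d@EX*1000,1),s=round(d@EY*1000,1),h=round((p[2]-.058)*1000,1),f=np.round([f@EX,f@EY,f[2]],2),rotv=np.round(Ro.from_matrix(R.T@RT).as_rotvec(degrees=True),2),q=np.round(o['qpos'],1))
E
python3 -c "
from h import *
print(np.linalg.det(RT),rel(-45,170),sh())"
```

```text
1.0 [-438.2    5.5 -453.1   -0.   -48.     0. ] {'t': 1.2, 'bx': np.float64(-23.0), 's': np.float64(-675.0), 'h': np.float64(175.6), 'f': array([-0.45, -0.08, -0.3 ]), 'rotv': array([-0.000e+00, -4.805e+01,  1.000e-02]), 'q': array([76.7, 18.4, -4. , 83.1,  1.3, 78.5, -3.3])}
```

Emit:
{"method": "move_arm", "body": {
  "moves": [
    [-438, 5, -453, 0, -48, 0],
    [-438, 5, -453, 0, -48, 0],
    [-438, 5, -453, 0, -48, 0],
    [-438, 5, -453, 0, -48, 0],
    [-438, 5, -453, 0, -48, 0],
    [-438, 5, -453, 0, -48, 0],
    [-438, 5, -453, 0, -48, 0],
    [-438, 5, -453, 0, -48, 0],
    [-438, 5, -453, 0, -48, 0],
    [-438, 5, -453, 0, -48, 0],
    [-438, 5, -453, 0, -48, 0],
    [-438, 5, -453, 0, -48, 0],
    [-438, 5, -453, 0, -48, 0],
    [-438, 5, -453, 0, -48, 0],
    [-438, 5, -453, 0, -48, 0],
    [-438, 5, -453, 0, -48, 0],
    [-438, 5, -453, 0, -48, 0],
    [-438, 5, -453, 0, -48, 0]
  ],
  "claw": 0
}}

```text
time_s: 2.7
tool_pos: [0.4725, -0.0846, 0.2285]
tool_rot: [-90.0, -0.1, -117.8]
force: [0.4, -1.5, 0.5]
grip_width: 0.0001
```

```bash
python3 -c "
from h import *
print(sh(),env.get_obs()['grip_width'])
print(rel(-45,50))"
```

```text
{'t': 2.7, 'bx': np.float64(-0.1), 's': np.float64(-45.9), 'h': np.float64(170.5), 'f': array([ 1.08, -1.15,  0.48]), 'rotv': array([ 0.01, -0.02,  0.05]), 'q': array([ 48.4,  -1. , -40.6, 105.6,  -0.6,  75.2, -19.8])} 7.731237376874643e-05
[-1.000e+00  1.205e+02  1.000e-01  0.000e+00 -0.000e+00  1.000e-01]
```

Emit:
{"method": "move_arm", "body": {
  "moves": [
    [0, 30, 0, 0, 0, 0],
    [0, 65, 0, 0, 0, 0],
    [0, 100, 0, 0, 0, 0],
    [0, 120, 0, 0, 0, 0],
    [0, 120, 0, 0, 0, 0]
  ]
}}

```text
time_s: 3.12
tool_pos: [0.4683, -0.086, 0.1041]
tool_rot: [-90.5, -0.1, -118.1]
force: [-1.4, 0.3, -0.6]
grip_width: 0.0006
```

```bash
python3 - <<'E'
from h import *
print(sh())
shot('side','side1');shot('wrist','wrist1')
# path: tool-frame rows from pose (-45,50)
p,R,o=cur()
for th in [85,80,75,70,65,60,55,50,45,40,35,30,25,20,15,10,5,2,0]:
    t=np.radians(th);r=min(67,70-8*np.tan(t)-2)
    if r<50: s=70*np.cos(t)-10*np.sin(t); h=50*np.sin(t)
    else: s=r*np.cos(t)-2*np.sin(t);h=r*np.sin(t)+2*np.cos(t)
    s-=9.5
    print(th,round(s),round(h),'row',np.round(R.T@(tcp(s,h)-p)*1000))
E
```

```text
{'t': 3.1167, 'bx': np.float64(-3.2), 's': np.float64(-49.1), 'h': np.float64(46.1), 'f': array([-1.36, -0.4 , -0.63]), 'rotv': array([ 0.5 , -0.26,  0.14]), 'q': array([ 46.9,   6.7, -41.3, 114.4,   5. ,  61.2, -24.8])}
85 -13 50 row [-34.   1.  -0.]
80 -7 49 row [-40.   1.  -0.]
75 -1 48 row [-46.   2.  -0.]
70 5 47 row [-52.   4.  -0.]
65 10 47 row [-57.   4.  -0.]
60 16 48 row [-63.   3.  -0.]
55 21 47 row [-68.   3.  -0.]
50 27 46 row [-74.   4.  -0.]
45 32 44 row [-79.   7.  -0.]
40 36 41 row [-83.  10.  -0.]
35 40 37 row [-88.  13.  -0.]
30 44 33 row [-91.  17.  -0.]
25 48 29 row [-95.  22.  -0.]
20 51 24 row [-98.  26.  -0.]
15 54 19 row [-101.   32.   -0.]
10 56 14 row [-103.   37.   -0.]
5 57 8 row [-104.   43.   -0.]
2 57 4 row [-104.   46.   -0.]
0 58 2 row [-105.   49.   -0.]
```

View pics/side1.png

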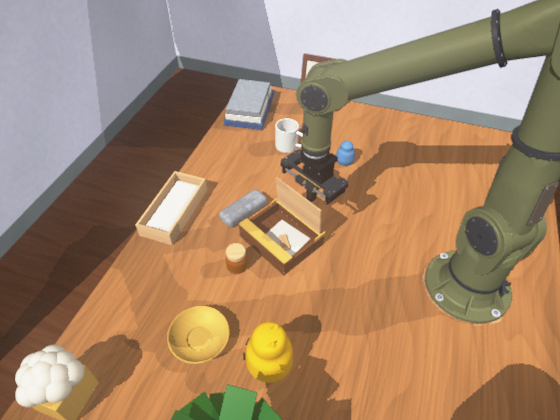

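View pics/wrist1.png

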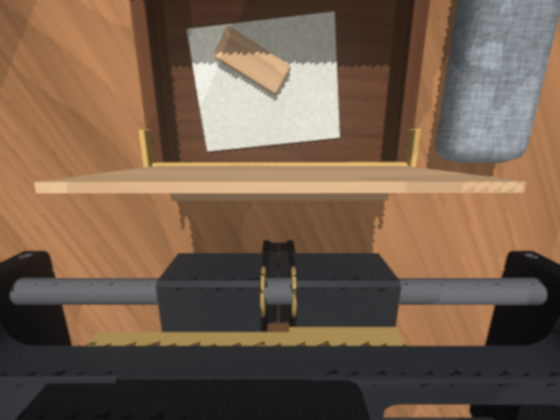

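```bash
python3 -c "
from h import *
print(sh())"
```

```text
{'t': 3.2167, 'bx': np.float64(0.1), 's': np.float64(-47.1), 'h': np.float64(50.6), 'f': array([-0.01,  0.08,  0.41]), 'rotv': array([ 0.06, -0.21,  0.03]), 'q': array([ 46.8,   6.5, -41.4, 114. ,   4.9,  61.3, -24.8])}
```

Emit:
{"method": "move_arm", "body": {
  "moves": [
    [-12, 0, 0, 0, 0, 0],
    [-24, 0, 0, 0, 0, 0],
    [-32, 1, 0, 0, 0, 0],
    [-37, 1, 0, 0, 0, 0],
    [-42, 2, 0, 0, 0, 0],
    [-46, 2, 0, 0, 0, 0],
    [-50, 3, 0, 0, 0, 0],
    [-54, 3, 0, 0, 0, 0],
    [-58, 3, 0, 0, 0, 0],
    [-62, 2, 0, 0, 0, 0],
    [-65, 3, 0, 0, 0, 0],
    [-68, 3, 0, 0, 0, 0],
    [-68, 3, 0, 0, 0, 0]
  ]
}}

```text
time_s: 4.3
tool_pos: [0.5048, -0.0231, 0.1055]
tool_rot: [-90.0, 0.0, -117.8]
force: [0.1, -0.2, -0.5]
grip_width: 0.0005
```

```bash
python3 - <<'E'
from h import *
print(sh())
shot('side','side2');shot('wrist','wrist2')
print(sh())
E
```

```text
{'t': 4.3, 'bx': np.float64(-0.2), 's': np.float64(23.6), 'h': np.float64(47.5), 'f': array([ 0.23, -0.15, -0.48]), 'rotv': array([ 0.01,  0.  , -0.03]), 'q': array([ 40.4,  10.8, -44. , 110.9,   8.5,  61.5, -34.9])}
{'t': 4.4, 'bx': np.float64(-0.1), 's': np.float64(23.2), 'h': np.float64(47.5), 'f': array([-0.24, -0.49,  0.44]), 'rotv': array([ 0.  , -0.02, -0.03]), 'q': array([ 40.4,  10.8, -44. , 110.9,   8.5,  61.5, -34.9])}
```

View pics/side2.png

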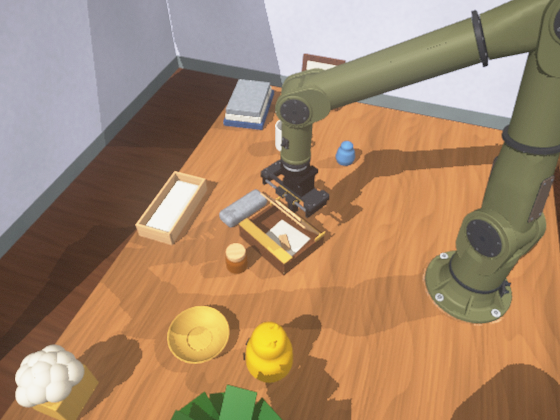

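View pics/wrist2.png

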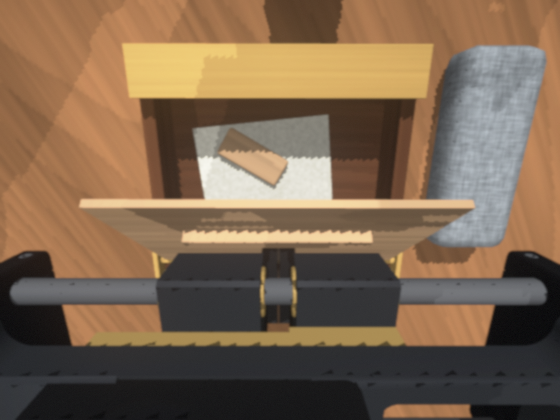

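Emit:
{"method": "move_arm", "body": {
  "moves": [
    [-4, 1, 0, 0, 0, 0],
    [-9, 3, 0, 0, 0, 0],
    [-13, 6, 0, 0, 0, 0],
    [-17, 10, 0, 0, 0, 0],
    [-21, 14, 0, 0, 0, 0],
    [-25, 18, 0, 0, 0, 0],
    [-28, 23, 0, 0, 0, 0],
    [-31, 28, 0, 0, 0, 0],
    [-32, 33, 0, 0, 0, 0],
    [-33, 38, 0, 0, 0, 0],
    [-33, 38, 0, 0, 0, 0]
  ]
}}

```text
time_s: 5.32
tool_pos: [0.5196, 0.0058, 0.0665]
tool_rot: [-90.1, 0.0, -117.8]
force: [0.1, 0.4, 0.8]
grip_width: 0.0007
```

```bash
python3 - <<'E'
from h import *
print(sh())
shot('side','side3');shot('wrist','wrist3')
print(sh())
E
```

```text
{'t': 5.3167, 'bx': np.float64(-0.6), 's': np.float64(56.0), 'h': np.float64(8.5), 'f': array([-0.11,  0.37,  0.83]), 'rotv': array([ 0.08, -0.03, -0.02]), 'q': array([ 35.7,  16.2, -43.7, 110.9,  13.1,  58. , -41.8])}
{'t': 5.4167, 'bx': np.float64(-0.3), 's': np.float64(56.1), 'h': np.float64(9.3), 'f': array([-0.01,  0.33,  0.07]), 'rotv': array([ 0.03, -0.03, -0.03]), 'q': array([ 35.7,  16.1, -43.8, 110.9,  13. ,  58. , -41.7])}
```

View pics/wrist3.png

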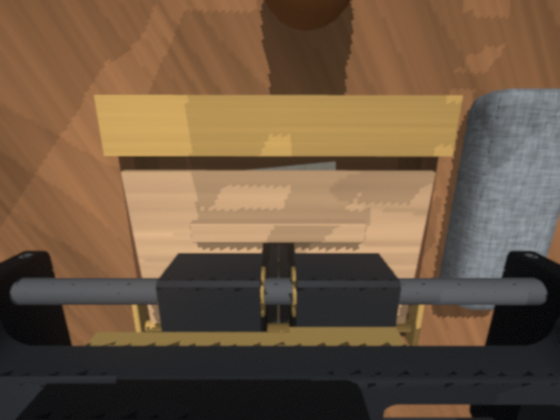

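Emit:
{"method": "move_arm", "body": {
  "moves": [
    [0, 3, 0, 0, 0, 0],
    [-1, 5, 0, 0, 0, 0],
    [-1, 7, 0, 0, 0, 0],
    [-1, 8, 0, 0, 0, 0],
    [-1, 9, 0, 0, 0, 0],
    [-1, 9, 0, 0, 0, 0],
    [-1, 9, 0, 0, 0, 0]
  ]
}}

```text
time_s: 6.0
tool_pos: [0.521, 0.0061, 0.06]
tool_rot: [-89.9, -0.0, -117.9]
force: [-4.2, -0.7, 12.2]
grip_width: 0.0004
```

```bash
python3 - <<'E'
from h import *
print(sh())
p,d,ci=shot('side','side4')
W=cloud(d,ci);bx=(W@EX-BX)*1000;s=(W@EY-HB)*1000
# strips of flap visible away from tool
for a in (-75,-60,60,75):
  m=(abs(bx-a)<8)&(W[...,2]>.03)&(W[...,2]<.12)&(s>-10)&(s<125)
  for lo in range(0,125,10):
    q=m&(s>=lo)&(s<lo+10)
    if q.sum()>2: print(a,lo,q.sum(),round(np.median(W[q][:,2])*1000,1))
print(sh())
E
```

```text
{'t': 6.0, 'bx': np.float64(0.5), 's': np.float64(56.9), 'h': np.float64(2.0), 'f': array([-3.36, -2.54, 12.23]), 'rotv': array([-0.05, -0.06,  0.04]), 'q': array([ 35.3,  16.8, -43.5, 111.1,  13.8,  57.3, -42.4])}
-75 0 15 51.0
-75 10 15 51.0
-75 20 16 50.6
-75 30 18 51.0
-75 40 16 50.1
-75 50 18 50.2
-75 60 16 50.0
-75 70 16 50.6
-75 80 18 50.6
-75 90 19 50.0
-75 100 19 50.8
-75 110 5 51.7
-75 120 9 60.4
-60 0 14 52.0
-60 10 14 49.9
-60 20 14 50.1
-60 30 15 49.6
-60 40 16 50.3
-60 50 16 51.6
-60 60 17 49.9
-60 70 19 50.6
-60 80 15 50.9
-60 90 18 51.6
-60 100 16 51.3
-60 110 4 55.2
-60 120 9 60.0
60 50 12 50.4
60 60 12 51.4
60 70 13 51.6
60 80 13 51.0
60 90 14 49.6
60 100 18 49.9
60 110 6 57.9
60 120 5 59.3
75 50 14 49.2
75 60 14 50.3
75 70 11 50.1
75 80 15 50.1
75 90 14 50.7
75 100 13 50.8
75 110 6 55.0
75 120 6 58.9
{'t': 6.05, 'bx': np.float64(0.4), 's': np.float64(56.9), 'h': np.float64(2.0), 'f': array([-2.24, -2.49, 11.6 ]), 'rotv': array([-0.05, -0.05,  0.04]), 'q': array([ 35.3,  16.8, -43.5, 111.1,  13.8,  57.3, -42.4])}
```

View pics/side4.png

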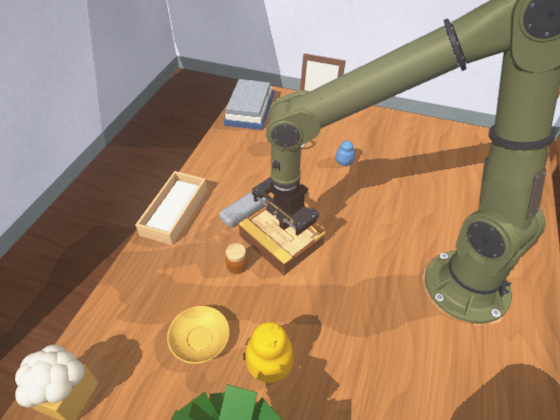

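Emit:
{"method": "move_arm", "body": {
  "moves": [
    [0, -0.5, 0, 0, 0, 0],
    [-1, -0.5, 0, 0, 0, 0],
    [-3, -0.5, 0, 0, 0, 0],
    [-5, -0.5, 0, 0, 0, 0],
    [-7, -0.5, 0, 0, 0, 0],
    [-9, -0.5, 0, 0, 0, 0],
    [-11, -0.5, 0, 0, 0, 0],
    [-13, -0.5, 0, 0, 0, 0],
    [-15, -0.5, 0, 0, 0, 0]
  ]
}}

```text
time_s: 6.8
tool_pos: [0.5276, 0.0187, 0.0601]
tool_rot: [-90.0, -0.1, -117.9]
force: [-4.3, -2.2, 9.0]
grip_width: 0.0006
```

```bash
python3 - <<'E'
from h import *
print(sh())
shot('wrist','wrist5')
E
```

```text
{'t': 6.8, 'bx': np.float64(0.5), 's': np.float64(71.2), 'h': np.float64(2.1), 'f': array([-2.77, -3.9 ,  9.  ]), 'rotv': array([-0.03, -0.08,  0.1 ]), 'q': array([ 33.6,  17.8, -43.6, 110.1,  14.6,  57.7, -44.3])}
```

View pics/wrist5.png

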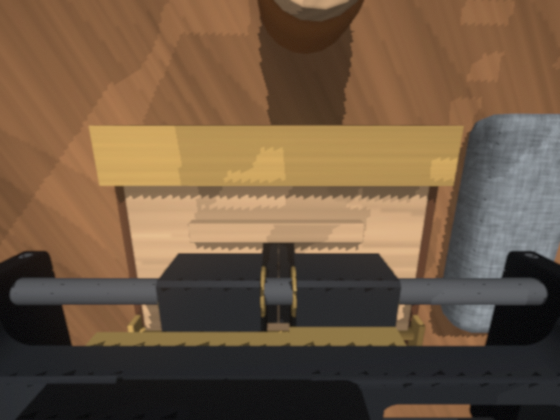

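Emit:
{"method": "move_arm", "body": {
  "moves": [
    [-2, 0, 0, 0, 0, 0],
    [-4, 0, 0, 0, 0, 0],
    [-6, 0, 0, 0, 0, 0],
    [-7.5, 0, 0, 0, 0, 0],
    [-9, 0, 0, 0, 0, 0],
    [-10, 0, 0, 0, 0, 0],
    [-11, 0, 0, 0, 0, 0],
    [-11, 0, 0, 0, 0, 0]
  ]
}}

```text
time_s: 7.52
tool_pos: [0.5318, 0.0257, 0.06]
tool_rot: [-90.0, -0.4, -118.0]
force: [-5.8, -7.0, 11.5]
grip_width: 0.0003
```

```bash
python3 - <<'E'
from h import *
print(sh())
shot('wrist','wrist6')
E
```

```text
{'t': 7.5167, 'bx': np.float64(0.9), 's': np.float64(79.4), 'h': np.float64(2.0), 'f': array([-1.85, -8.86, 11.5 ]), 'rotv': array([-0.01, -0.15,  0.36]), 'q': array([ 32.5,  18.5, -43.5, 109.4,  15.3,  58.1, -45.7])}
```

View pics/wrist6.png

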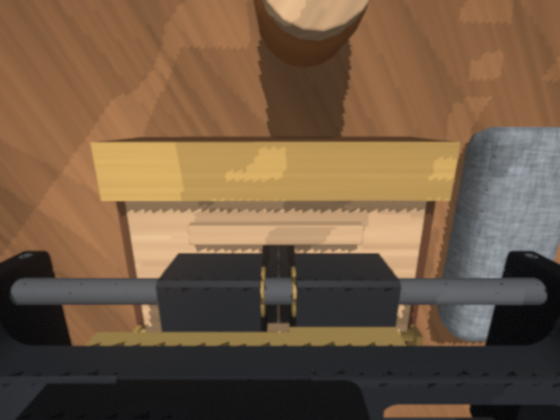

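Emit:
{"method": "move_arm", "body": {
  "moves": [
    [-1, -0.3, 0, 0, 0, 0],
    [-2, -0.3, 0, 0, 0, 0],
    [-3, -0.3, 0, 0, 0, 0],
    [-4, -0.3, 0, 0, 0, 0],
    [-5, -0.3, 0, 0, 0, 0],
    [-5, -0.3, 0, 0, 0, 0]
  ]
}}

```text
time_s: 8.07
tool_pos: [0.5322, 0.0262, 0.0598]
tool_rot: [-90.1, -0.8, -118.1]
force: [-10.3, -13.2, 16.6]
grip_width: 0.0005
```

```bash
cat > look.py <<'E'
from h import *
import sys
print(sh())
p,d,ci=shot('side','sidel'+sys.argv[1])
W=cloud(d,ci);bx=(W@EX-BX)*1000;s=(W@EY-HB)*1000;z=W[...,2]*1000
m=(abs(bx)<48)&(z>54)&(z<63)&(s>60)&(s<117)
if m.sum(): print('ledge s pct',m.sum(),np.round(np.percentile(s[m],[2,50,98]),1))
for t in('ledge_foot','hinge_mid'):
  for r in models.spot_in(t,'side')[:1]: print(t,np.round([(r['point']@EY-HB)*1000,r['point'][2]*1000],1),r['score'])
x0,y0=200,170
im=cv2.resize(p[y0:y0+120,x0:x0+160,::-1],None,fx=5,fy=5,interpolation=cv2.INTER_CUBIC);cv2.imwrite('pics/zoom'+sys.argv[1]+'.png',im)
print(sh())
E
python3 look.py 7
```

```text
{'t': 8.0667, 'bx': np.float64(1.0), 's': np.float64(80.0), 'h': np.float64(1.8), 'f': array([ -2.91, -16.5 ,  16.65]), 'rotv': array([ 0.09, -0.26,  0.78]), 'q': array([ 32. ,  18.8, -43.3, 109.1,  15.7,  58.5, -46.3])}
ledge s pct 159 [ 78.4  97.8 114.2]
ledge_foot [77.  43.1] 0.91
hinge_mid [77.2 44. ] 0.8
{'t': 8.2167, 'bx': np.float64(1.0), 's': np.float64(80.0), 'h': np.float64(1.8), 'f': array([ -2.81, -16.11,  16.61]), 'rotv': array([ 0.09, -0.27,  0.76]), 'q': array([ 32. ,  18.8, -43.3, 109.1,  15.7,  58.5, -46.3])}
```

View pics/zoom7.png

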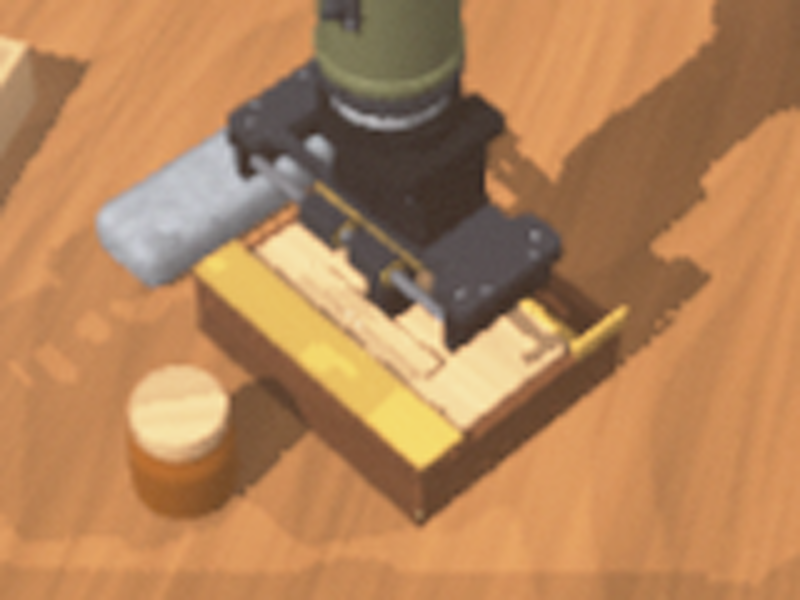

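```bash
python3 - <<'E'
from h import *
for n in ('wrist','top','side'):
    p,d,ci=shot(n,n+'8');ci=camera_info(n)
    W=cloud(d,ci);bx=(W@EX-BX)*1000;s=(W@EY-HB)*1000;z=W[...,2]*1000
    for a,b in ((-46,-18),(18,46)):
        q=(bx>a)&(bx<b)&(s>84)&(s<125)&(z<75)&(z>40)
        print(n,a,[(lo,int((q&(s>=lo)&(s<lo+2)).sum()),round(float(np.median(z[q&(s>=lo)&(s<lo+2)])),1)) for lo in range(84,125,2) if (q&(s>=lo)&(s<lo+2)).sum()>2])
E
```

```text
wrist -46 [(84, 139, 50.5), (86, 68, 50.7), (90, 109, 58.3), (92, 155, 58.6), (94, 165, 58.5), (96, 151, 58.5), (98, 162, 58.4), (100, 254, 58.0), (102, 296, 51.8), (104, 153, 50.5), (106, 152, 50.5), (108, 163, 50.4), (110, 164, 50.4), (112, 153, 50.4), (114, 47, 50.5), (116, 72, 59.5), (118, 188, 59.7), (120, 186, 59.7), (122, 189, 59.6), (124, 93, 59.7)]
wrist 18 [(84, 143, 50.5), (86, 45, 50.5), (88, 3, 56.9), (90, 131, 58.4), (92, 158, 58.5), (94, 155, 58.4), (96, 167, 58.5), (98, 160, 58.5), (100, 326, 57.6), (102, 228, 50.9), (104, 159, 50.4), (106, 154, 50.5), (108, 156, 50.5), (110, 155, 50.4), (112, 164, 50.5), (114, 20, 51.0), (116, 103, 59.7), (118, 189, 59.6), (120, 186, 59.8), (122, 197, 59.6), (124, 89, 59.6)]
top -46 []
top 18 []
side -46 [(84, 5, 49.6), (86, 3, 52.5), (92, 3, 57.8), (94, 6, 58.2), (96, 4, 58.6), (98, 6, 59.5), (100, 10, 58.2), (102, 16, 52.6), (104, 7, 52.2), (106, 6, 49.4), (108, 3, 51.6), (110, 9, 50.2), (118, 3, 58.3), (120, 5, 59.5), (122, 8, 58.6)]
side 18 [(84, 6, 50.9), (86, 3, 53.1), (92, 6, 58.6), (94, 3, 59.3), (96, 7, 59.6), (98, 8, 58.2), (100, 4, 51.4), (102, 13, 57.8), (104, 9, 51.3), (106, 6, 51.2), (108, 5, 49.2), (110, 5, 50.3), (118, 5, 58.5), (120, 6, 58.7), (124, 3, 59.5)]
```

View pics/wrist8.png

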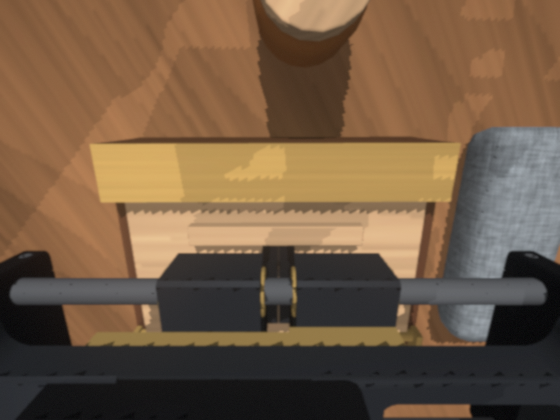

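Emit:
{"method": "move_arm", "body": {
  "moves": [
    [2, -0.5, 0, 0, 0, 0],
    [4, -1, 0, 0, 0, 0],
    [5, -1, 0, 0, 0, 0],
    [5.5, -1, 0, 0, 0, 0]
  ]
}}

```text
time_s: 8.7
tool_pos: [0.5319, 0.026, 0.0603]
tool_rot: [-90.0, -0.2, -118.0]
force: [-1.4, -5.6, 3.4]
grip_width: 0.0009
```

```bash
python3 -c "
from h import *
print(sh())"
```

```text
{'t': 8.7, 'bx': np.float64(0.8), 's': np.float64(79.6), 'h': np.float64(2.3), 'f': array([ 1.35, -5.62,  3.36]), 'rotv': array([-0.03, -0.15,  0.21]), 'q': array([ 32.6,  18.4, -43.5, 109.4,  15.1,  58. , -45.6])}
```

Still pressing lightly against the ledge; now lift straight up.

Emit:
{"method": "move_arm", "body": {
  "moves": [
    [0, -3, 0, 0, 0, 0],
    [0, -7, 0, 0, 0, 0],
    [0, -12, 0, 0, 0, 0],
    [0, -20, 0, 0, 0, 0],
    [0, -40, 0, 0, 0, 0],
    [0, -70, 0, 0, 0, 0],
    [0, -100, 0, 0, 0, 0],
    [0, -130, 0, 0, 0, 0],
    [0, -130, 0, 0, 0, 0],
    [0, -130, 0, 0, 0, 0]
  ]
}}

```text
time_s: 9.53
tool_pos: [0.5341, 0.03, 0.1928]
tool_rot: [-89.7, 0.2, -117.8]
force: [-0.8, -0.6, -0.9]
grip_width: 0.0003
```

```bash
python3 - <<'E'
from h import *
print(sh())
p,d,ci=shot('wrist','wrist9');ci=camera_info('wrist')
W=cloud(d,ci);bx=(W@EX-BX)*1000;s=(W@EY-HB)*1000;z=W[...,2]*1000
q=(abs(bx)<46)&(s>-10)&(s<125)&(z<75)&(z>30)
print([(lo,round(float(np.median(z[q&(s>=lo)&(s<lo+2)])),1)) for lo in range(-10,125,2) if (q&(s>=lo)&(s<lo+2)).sum()>4])
shot('side','side9')
E
```

```text
{'t': 9.5333, 'bx': np.float64(1.0), 's': np.float64(84.2), 'h': np.float64(134.8), 'f': array([-0.41, -0.85, -0.89]), 'rotv': array([-0.27,  0.01, -0.16]), 'q': array([ 36.3,   9.5, -46.2, 101.6,   7.2,  71.6, -39.5])}
[(24, 49.2), (26, 49.6), (28, 49.5), (30, 49.5), (32, 49.9), (34, 49.9), (36, 49.8), (38, 50.0), (40, 50.2), (42, 50.2), (44, 50.5), (46, 50.5), (48, 50.4), (50, 50.8), (52, 50.6), (54, 50.7), (56, 50.8), (58, 51.3), (60, 51.3), (62, 51.2), (64, 51.4), (66, 51.6), (68, 51.6), (70, 51.6), (72, 51.8), (74, 52.0), (76, 52.1), (78, 52.1), (80, 52.3), (82, 52.2), (84, 52.3), (86, 53.0), (88, 60.7), (90, 60.9), (92, 61.0), (94, 61.1), (96, 61.2), (98, 61.2), (100, 56.0), (102, 53.6), (104, 53.7), (106, 53.7), (108, 53.9), (110, 54.0), (112, 54.0), (114, 54.8), (116, 57.8), (118, 57.8), (120, 57.9), (122, 57.9), (124, 58.0)]
```

View pics/wrist9.png

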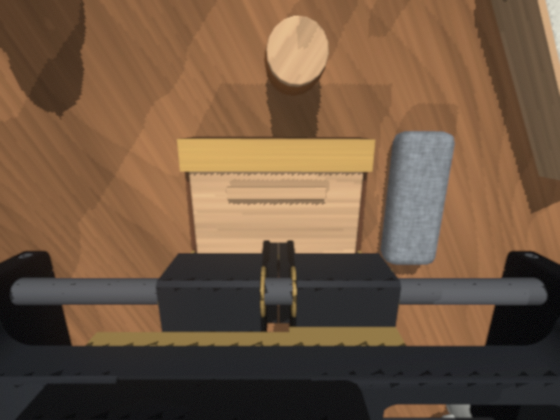

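View pics/side9.png

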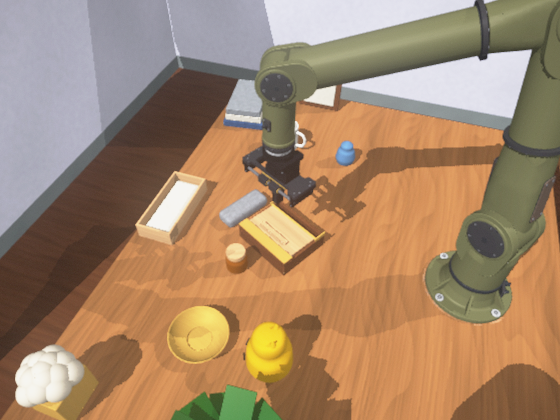

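Emit:
{"method": "move_arm", "body": {
  "moves": [
    [15, -30, 0, 0, 0, 0],
    [40, -50, 0, 0, 0, 0],
    [75, -60, 0, 0, 0, 0],
    [110, -60, 0, 0, 0, 0],
    [110, -60, 0, 0, 0, 0],
    [110, -60, 0, 0, 0, 0],
    [110, -60, 0, 0, 0, 0]
  ]
}}

```text
time_s: 10.22
tool_pos: [0.4806, -0.0678, 0.2492]
tool_rot: [-90.1, 0.0, -117.9]
force: [-0.1, 0.7, 0.7]
grip_width: 0.0005
```

```bash
python3 - <<'E'
from h import *
print(sh())
for n in ('wrist','top','side'):
    p,d,ci=shot(n,n+'10');ci=camera_info(n)
    W=cloud(d,ci);bx=(W@EX-BX)*1000;s=(W@EY-HB)*1000;z=W[...,2]*1000
    q=(abs(bx)<46)&(s>-10)&(s<125)&(z<75)&(z>30)
    print(n,[(lo,round(float(np.median(z[q&(s>=lo)&(s<lo+2)])),1)) for lo in list(range(-6,34,2))+list(range(84,124,2)) if (q&(s>=lo)&(s<lo+2)).sum()>4])
    if n=='side':
        im=cv2.resize(p[170:290,200:360,::-1],None,fx=5,fy=5,interpolation=cv2.INTER_CUBIC);cv2.imwrite('pics/zoom10.png',im)
E
```

```text
{'t': 10.2167, 'bx': np.float64(-0.8), 's': np.float64(-27.2), 'h': np.float64(191.2), 'f': array([-0.4 ,  0.59,  0.7 ]), 'rotv': array([ 0.12, -0.04, -0.03]), 'q': array([ 46.6,  -0.8, -40.8, 103.1,  -0.6,  77.7, -21.9])}
wrist [(-6, 47.1), (-4, 46.7), (-2, 40.0), (16, 50.9), (18, 52.3), (20, 52.8), (22, 52.4), (24, 51.0), (26, 51.2), (28, 51.5), (30, 51.6), (32, 51.6), (84, 54.5), (86, 54.7), (88, 54.8), (90, 61.9), (92, 62.9), (94, 63.1), (96, 63.2), (98, 63.4), (100, 63.2), (102, 62.1), (104, 55.6), (106, 55.7), (108, 55.9), (110, 55.9), (112, 56.0), (114, 56.0), (116, 56.3), (118, 60.0), (120, 59.9), (122, 59.8)]
top [(22, 48.6), (24, 48.6), (26, 48.1), (28, 49.8), (30, 47.9), (32, 49.8), (84, 51.4), (86, 52.9), (88, 52.9), (90, 55.4), (92, 60.2), (94, 61.4), (96, 60.7), (98, 59.7), (100, 62.4), (102, 58.8), (104, 53.7), (106, 52.4), (108, 53.1), (110, 54.0), (112, 54.5), (114, 53.7), (116, 54.1), (118, 57.0), (120, 58.2), (122, 58.3)]
side [(-6, 47.2), (-4, 43.3), (-2, 39.2), (0, 40.8), (18, 51.9), (20, 51.8), (22, 51.9), (24, 52.4), (26, 50.8), (28, 50.6), (30, 51.0), (32, 51.6), (84, 53.9), (90, 60.3), (92, 63.7), (94, 62.5), (96, 62.8), (98, 62.4), (100, 61.1), (102, 58.3), (104, 56.3), (106, 55.9), (108, 55.2), (110, 54.7), (112, 56.1), (114, 55.8), (116, 57.6), (118, 59.6), (120, 59.1), (122, 59.1)]
```

View pics/wrist10.png

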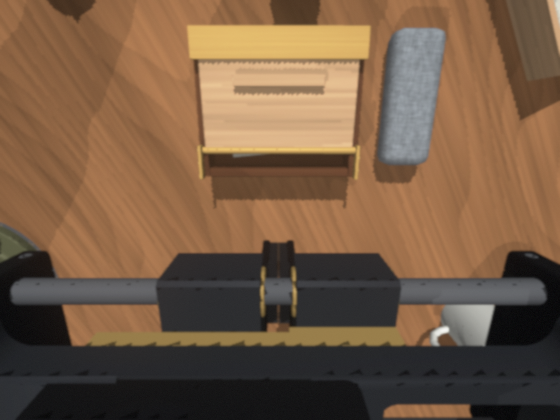

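View pics/zoom10.png

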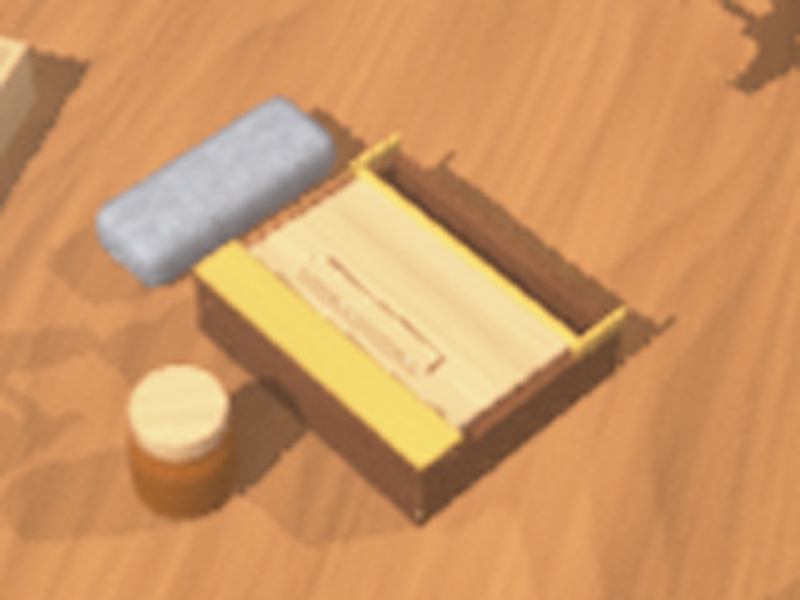

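View pics/top10.png

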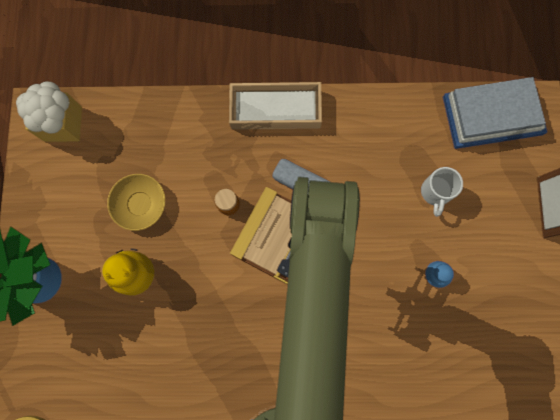

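```bash
python3 -c "
from h import *
print(sh()); print(job.sign_off())"
```

```text
{'t': 10.3667, 'bx': np.float64(-0.7), 's': np.float64(-26.2), 'h': np.float64(191.7), 'f': array([ 0.53,  0.5 , -0.66]), 'rotv': array([ 0.08,  0.11, -0.03]), 'q': array([ 46.6,  -0.8, -40.9, 103. ,  -0.6,  77.7, -21.9])}
the job is handed in; nothing more can be done
None
```

The letter box is closed and handed in at 10.4 s: the flap's edge is under the brass lip and it stayed shut when I let go. I folded it with closed fingertips, held it flat at about 9–17 N, and pushed it by the ledge. The push stalled against a firm stop at about 16 N. I then eased off, lifted straight up and backed the hand away.

**Flap shut:** after release the flap sits about 3° up, against the lip's underside.

**Fully home:** in the wrist depth picture, after correcting a 1–2 mm offset against the lip, the hinge rod is about 22 mm forward. The gap from ledge to lip is about 15 mm. Both match the fully home position.

**Disagreements:** the fingertip stalled about 2.5 mm earlier than my geometry predicted. The ledge and the lip read short by the same 2.5 mm, so I took this as calibration error. The networks' side-view points for the ledge foot and hinge were wrong while the hand blocked the view, so I did not use them.

**Other things:** the candle jar, spectacle case, owl, bird, bowl and mug look unmoved in the last pictures. The key tag is now under the flap and could not be checked, but nothing reached into the tray. At hand-in the wrist force was within the sensor noise.

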